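# Hang the spare S-hook in the mug rack's middle hole

## Robot

A 6-joint arm with a two-finger parallel gripper is mounted at the origin on the work surface. World frame = base frame: x ahead of the robot, y to its left, z up, the work surface at z = 0. Lengths are in mm, angles in rad, forces in N, time in s.
With the tool pointing down it reaches from about 350 to 875 mm from the base axis. Payload 4.2 kg.
Tool frame: the origin (TCP) lies at the very end of the fingers, on their centre line; the grasp point (between the pads) lies 19 mm behind it; z points along the fingers, y is the line along which they close (so a half turn about z gives the same grasp; the last joint's range is limited). The gripper opens to 85 mm and grips with 20 to 120 N. Pads are 22 mm wide; open, the fingers measure 114 mm over their backs; the gripper's body (76 mm by 85 mm) begins 54 mm behind the grasp point. The pads swing forward as they close: fully open they stand 13 mm farther back than shut.
Start: joints at [-0.883, 0.385, 0.008, 0, -1.194, -0.259], TCP at [259.875, -568.388, 231.312] pointing down, gripper open.
Joint ranges: [-3.14, 3.14], [-1.21, 2.06], [-1.07, 1.41], [-3.16, 2.05], [-2.99, -0.16], [-3.1, 3.1]. Speed limits (rad/s): [2.79, 2.79, 3.14, 3.14, 3.14, 3.14].

## Interface

Orientations are given as a unit quaternion [x, y, z, w].
In Python, from bench import arm gives the robot as it stands. The module is installed in compiled form; this text tells all that it offers.
- The arm moves only by the tool drive_tool, never from a script. Its argument "targets" is a list of rows, each a list of 5 numbers: the closure, from -1 (fully open) to 1 (shut), then the shift along the tool's x, y, z in mm, then the turn about the tool's z in degrees. In form: [[grip, tx, ty, tz, roll], ...]. A call has 1 to 12 rows; each row is the pose to reach, as a shift and turn from the pose commanded when the call began, along the tool's axes at that moment; what a row does not reach only later rows make up. A row lasts 1/10 s, in which the tool goes at most 50 mm and 8.59 degrees, less where a joint would pass 70% of its speed; a pose out of reach is approached as far as the arm can. A call with a gripper value outside its range is refused whole. The fingers move at their own pace and stop on an object; the grip force is fixed at half the most. Time passes only in rows, so rows that repeat a pose let the fingers close. It gives the time, the measured TCP pose, the force, the opening and the grip force at its end, in the units of the state.
- arm.read_state(): the state, without advancing time (a new reading comes with each control period).
- arm.get_image(name): name is "scene" or "top" or "wrist"; returns the picture (420x560x3 uint8, blue, green, red); there is no depth.
- arm.camera_params(name): a dict with "fov_y" (degrees; the focal length in pixels is half the picture's height over the tangent of half this angle, whatever the lens; pixels are square), "cx", "cy" (the principal point, pixels), "rvec" (rotation vector, rad) and "tvec" (3), from world to camera coordinates, as OpenCV has them; the wrist camera has in their place "tool_from_camera" (4x4, takes a point from camera to tool coordinates, whose origin is the TCP and whose axes are the flange's). Camera axes: x right, y down, z forward; pixel columns grow to the right and rows downward; lengths in mm; the calibration is good to about 2 mm. The wrist camera is an equidistant fisheye: a pixel r from the principal point sees the ray r / f radians off the axis. A picture is of the moment at which its call begins: read the wrist's pose just before it. camera_params takes no time and is no camera call.
- arm.job_done(): hands the job in; it is judged then, once.
The state is a dict: "clock": time; "joints": joint angles; "joint_vel": joint speeds; "joint_efforts": joint torques, N m; "position": TCP position; "ee_rot": TCP orientation; "contact_force": force on the tool from outside, world axes, zero at the start; "wrist_torque": the same for the moment, N m; "gripper_width": finger opening in mm; "grasp_force": force on a finger pad.
Only numpy, scipy, OpenCV 4.12 (cv2) and the standard library are available. Lean on these libraries where they do the work, as an engineer would, in place of code of your own. Each camera call takes 0.05 s, during which the arm holds its last target. There are 200 camera calls.

## Task

Take the loose S-hook off the tea-towel rail and hang it in the empty middle hole of the mug rack's flat bar, the same way round as the two hooks beside it: upper tip down through the hole from above, stem on their side of the bar. The bar has been shifted along in its clips, so feel gently for the hole and never lean hard on the bar, whose finish dents. Once the hook is fully home, pull it straight down with about the weight of a full mug (6 to 10 N) for half a second to be sure it is seated, then let go and leave it hanging, with the jar, can, mug, cap and spatula left where they stand.

Things in the scene. Friction and masses are not known exactly. Their poses are not given: they have to be found in the camera images.
- hook: loose S-hook, round steel wire 8 mm thick, 132 mm tall, 0.1 kg, hanging on the tea-towel rail. Origin at its middle; z up, y across the flat of the S (wire at y = 0). Upper bend: arc of 22 mm radius to the wire's centre, 18 inside, about (0, 0, 40) mm, open downwards, tip at +x. Straight slanting stem (-18, 0, 28) to (18, 0, -28). Lower bend is its mirror image, bottom at z = -66, tip at -x
- hook_tip (a point): lowest point of the blunt round 8 mm tip of the hook's upper bend, at (22, 0, 26) mm in the hook's frame; the tip's last 10 mm are straight, pointing down
- hook_grip (a point): point on the hook's upper bend above its stem, at (-21, 0, 34) mm in the hook's frame: a good place to pinch the 8 mm wire across y from straight above, clear of the rail and, with fingers up to 20 mm wide, of the rack's bar
- rail: tea-towel rail fixed: level round steel bar 8 mm thick, 180 mm long along y, 250 above the origin, on 12 mm posts at y = +90, -90 mm. Origin on the counter below the bar's middle. The hook hangs within 40 mm of the middle, square to the bar, tip on the rail's +x side. Its stem slants beneath the bar: it comes off by lifting 39 mm, then drawing it 50 mm to -x, the tip passing over the bar
- rack: mug rack fixed on the counter: foot 120 x 370 x 18 mm, posts at y = +155 and -155 mm with clips (tops 264 mm up) that carry a level flat steel bar along y. Origin on the counter under the middle. S-hooks of the same make hang, free to swing, in the bar's two outer holes, stems on the -x side, tips down through the holes; a small tea strainer is on the one at -y
- bar_mid (a point): fixed point of the rack, (0, 0, 250) mm, on the top face of its flat bar: 44 mm wide (x), 4 mm thick, with three 17 mm holes along the line x = 0, 90 mm apart. The bar may sit up to 30 mm off centre along y, unreported, so the middle hole is within 30 mm of here along y and must be seen or felt for. Solid between holes; it does not slide or give under 60 N
- hung_place (a point): fixed point of the rack, (-15, 0, 193) mm: origin of the hook (x and z) when home in the middle hole, its x axis along the rack's x. It goes on from the -x side, tip passing over the bar's near edge. When the tip just touches the bar's top the origin is 31 mm higher; with the tip centred over the hole it is 7 mm further to -x, so it moves 7 mm to +x in the last 12 mm of lowering
- jar: clear glass jar, open, 76 mm wide, 105 mm tall, near the tea-towel rail on its robot side; origin at the centre of its underside
- can: aluminium can, 66 mm wide, 115 mm tall, behind the rack; origin at the centre of its underside
- mug: white ceramic mug, 80 mm wide, 90 mm tall, behind the rack; origin at the centre of its underside
- cap: white plastic cap, 42 mm wide, 15 mm tall, on the counter under or near the tea-towel rail; origin at the centre of its underside
- spatula: wooden spatula, 270 mm long, lying on the counter between robot and rack; origin at the centre of its underside
- crock: white ceramic compost crock with a hinged lid and wooden knob, 156 mm wide, 192 mm tall, fixed on the counter behind the tea-towel rail; origin at the centre of its underside
Not all that is in view belongs to the job. Of the things like the hook, leave any that is blue; of the rest the larger one is meant.

How it is judged (in metres and radians):
On the way, in this order (a step that is already met when the one before it is completed fails the run):
1. the hook is off the tea-towel rail, held clear by the gripper (contact force between hook and rail below 0.05 N and contact force between hook and the fingers above 1 N and distance of hook from where it was at the start of the episode above 0.04 m), for 0.3 s.
2. the hook, held, is home through the middle hole and bears on the bar with more than 5 N for 0.3 s (contact force between hook and rack above 5 N and contact force between hook and the fingers above 1 N and z of hook in the frame of rack between 0.185 and 0.199 m and y of hook in the frame of rack between -0.038 and 0.038 m and x of hook in the frame of rack between -0.024 and -0.007 m), for 0.3 s.
At the end, for the whole second after the job is handed in: The loose hook hangs by itself, at rest and let go, through the bar's middle hole: origin 185 to 199 mm up in the rack's frame (home is 193), x -26 to -5 mm, y within 38 mm of the middle, upright within 0.3 rad, its x axis within 0.45 rad of the rack's, its weight on the bar (contact force between hook and rack above 0.3 N and z of hook in the frame of rack between 0.185 and 0.199 m and y of hook in the frame of rack between -0.038 and 0.038 m and x of hook in the frame of rack between -0.026 and -0.005 m and angle between hook's own z axis and vertical below 0.3 rad and angle between the x axis of hook and the x axis of rack, either way round below 0.45 rad and linear speed of hook below 0.03 m/s); the robot touches nothing.
It fails at once if the hook is pressed or pulled on the rack with more than 15 N (contact force between hook and rack above 15 N).
It fails at once if the gripper bears on the rack with more than 10 N (contact force between the arm and rack above 10 N).
It fails at once if the jar, can, mug, cap or spatula is shifted more than 20 mm (distance of any of jar, can, mug, cap, spatula from where it was at the start of the episode above 0.02 m).
It also fails if it takes over 72 s, if anything falls off the work surface, if the arm or the gripper's body presses on something with over 40 N, if the wrist force passes 120 N, or if a joint passes its speed limit or range.

## Working session

There is one attempt and no reset: what is moved stays moved. The work goes in short steps, Python scripts to look and compute and a tool call to move; the robot and the scene stay as the last step left them, time stands still between calls to the robot, and variables do not carry over. Pictures are saved under pics/ and viewed, at most 10 in all, crops included, and the job is handed in when it is done.

Besides the shell and the picture viewer there is one more tool, called as name(argument=value, ...) on one line, values as JSON. drive_tool: Moves the arm, as the interface text tells. Its arguments: {"type":"object","properties":{"targets":{"type":"array","items":{"type":"array","items":{"type":"number"}}}},"required":["targets"]}

```bash
mkdir -p pics; python3 - <<'E'
from bench import arm
import cv2
s=arm.read_state();print(s)
for n in("scene","top"):
    cv2.imwrite(f"pics/{n}0.png",arm.get_image(n));print(n,arm.camera_params(n))
print(arm.camera_params("wrist"))
E
```

```text
{'clock': 0.0, 'joints': array([-8.83362817e-01,  3.85524446e-01,  6.63053448e-03, -5.25039834e-04,
       -1.19402905e+00, -2.58604327e-01]), 'joint_vel': array([-6.17889600e-04, -3.35245917e-04, -7.79708223e-05, -8.54498900e-04,
        8.00768794e-05,  4.50272458e-04]), 'joint_efforts': array([ 9.88540924e-04, -3.92285621e+01,  1.88401884e+01,  4.18604895e+00,
       -4.58675029e-03, -1.52570965e-05]), 'position': array([ 259.65443567, -567.85498662,  230.23896621]), 'ee_rot': array([-2.12680707e-01,  9.77121142e-01,  1.05772195e-03, -2.67209260e-04]), 'contact_force': array([-0.26813081,  0.39103653,  0.69759132]), 'wrist_torque': array([ 0.02724759,  0.07086331, -0.04434812]), 'grasp_force': 0.0, 'gripper_width': 85.07718680760422}
scene {'fov_y': 49.16058114824055, 'cx': 274.5965713850741, 'cy': 213.6852562231549, 'rvec': array([ 1.25669386,  2.3452699 , -0.85429762]), 'tvec': array([ 287.68738727, -236.83255549, 1498.81936809])}
top {'fov_y': 42.14976226783202, 'cx': 283.68869773713914, 'cy': 220.6415768853252, 'rvec': array([ 2.12154222, -2.10579681,  0.22588791]), 'tvec': array([  -2.66714078,  575.80299068, 1535.2055984 ])}
{'fov_y': 65.70646984690485, 'cx': 281.56506868446536, 'cy': 209.428505188217, 'tool_from_camera': array([[-9.43422886e-04, -9.53592029e-01, -3.01100237e-01,
         7.67994049e+01],
       [ 9.99998519e-01, -1.33301787e-03,  1.08845391e-03,
        -2.73133705e-01],
       [-1.43931297e-03, -3.01098765e-01,  9.53591874e-01,
        -1.41896851e+02],
       [ 0.00000000e+00,  0.00000000e+00,  0.00000000e+00,
         1.00000000e+00]])}
```

View pics/scene0.png

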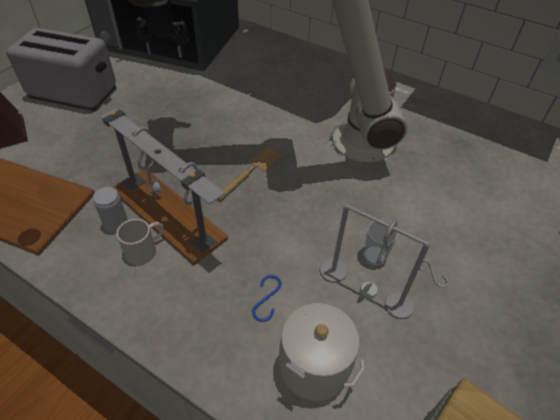

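View pics/top0.png

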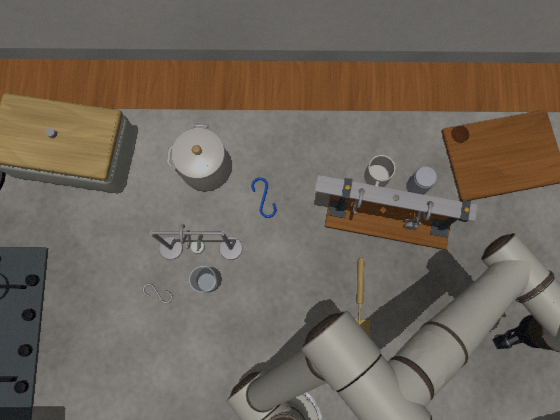

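The scene view shows the rack on the left, with its bar running from (110,120) to (215,190). The rail is on the right, from (345,208) to (425,243), with a hook near (388,235).

There are three candidate hooks:
- **Blue hook**, top view (263,197): excluded because it is blue.
- **Small steel hook** lying on the counter, top view (158,292).
- **Steel hook hanging on the rail**, top view (183,238): this fits, since it is on the rail and should be the larger of the two steel ones.

I'll confirm this in one enlarged crop.

```bash
cat > h.py <<'E'
import numpy as np, cv2
from scipy.spatial.transform import Rotation as R
from bench import arm
def K(p):
    f=210/np.tan(np.radians(p["fov_y"])/2); return np.array([[f,0,p["cx"]],[0,f,p["cy"]],[0,0,1]])
def ray(n,uv,pose=None):
    p=arm.camera_params(n); k=K(p)
    if n=="wrist":
        d=np.array([(uv[0]-p["cx"]),(uv[1]-p["cy"])]);r=np.hypot(*d);a=r/k[0,0]
        c=np.r_[d/max(r,1e-9)*np.sin(a),np.cos(a)]
        T=p["tool_from_camera"];Rt=R.from_quat(pose[1]).as_matrix()
        return pose[0]+Rt@T[:3,3],Rt@(T[:3,:3]@c)
    Rm=cv2.Rodrigues(p["rvec"])[0]
    return -Rm.T@p["tvec"],Rm.T@np.linalg.solve(k,np.r_[uv,1.])
def atz(n,uv,z,pose=None):
    o,d=ray(n,uv,pose); return (o+d*(z-o[2])/d[2]).round(1)
def proj(n,P,pose=None):
    p=arm.camera_params(n);P=np.atleast_2d(P).astype(float)
    if n=="wrist":
        T=p["tool_from_camera"];Rt=R.from_quat(pose[1]).as_matrix()
        c=((P-pose[0])@Rt-T[:3,3])@T[:3,:3]
        a=np.arctan2(np.hypot(c[:,0],c[:,1]),c[:,2]);h=np.hypot(c[:,0],c[:,1])
        return np.c_[p["cx"],p["cy"]]+K(p)[0,0]*(a/h)[:,None]*c[:,:2]
    return cv2.projectPoints(P,p["rvec"],p["tvec"],K(p),None)[0][:,0]
def tri(a,b):
    (o1,d1),(o2,d2)=ray("scene",a),ray("top",b)
    t=np.linalg.lstsq(np.c_[d1,-d2],o2-o1,rcond=None)[0]
    p,q=o1+d1*t[0],o2+d2*t[1]; return ((p+q)/2).round(1),np.linalg.norm(p-q).round(1)
E
python3 - <<'E'
import cv2,numpy as np
s=cv2.imread("pics/scene0.png");t=cv2.imread("pics/top0.png")
f=lambda i,x,y,w,h:cv2.resize(i[y:y+h,x:x+w],(400,300),interpolation=cv2.INTER_CUBIC)
a=np.hstack([f(t,140,215,120,90),f(s,330,195,120,90)])
b=np.hstack([f(t,310,160,180,135),f(s,95,100,140,105)])
cv2.imwrite("pics/c1.png",np.clip(np.vstack([a,b])*1.3,0,255).astype(np.uint8))
E
```

```text
(no output)
```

View pics/c1.png

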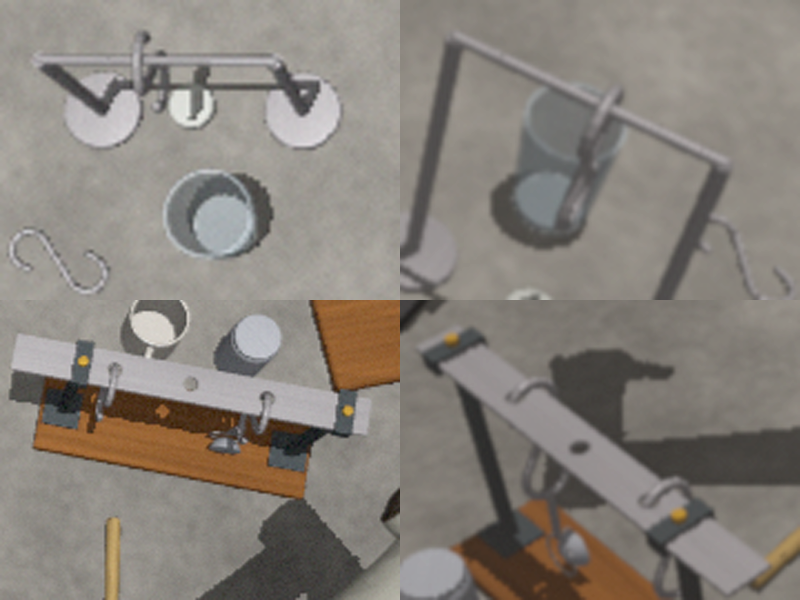

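The crop confirms it: the rail hook is the larger steel one, at about (182,233) in the top view. The middle hole is empty, at top (396,197.5) and scene (157.7,151.5).

```bash
python3 - <<'E'
from h import *
pt=lambda u,v:(140+u/3.333,215+v/3.333)
ps=lambda u,v:(330+(u-400)/3.333,195+v/3.333)
rt=lambda u,v:(310+u/2.222,160+(v-300)/2.222)
rs=lambda u,v:(95+(u-400)/2.857,100+(v-300)/2.857)
a=tri(ps(455,40),pt(38,60));b=tri(ps(727,162),pt(279,62));print("rail",a,b)
A,B=a[0],b[0];d=B-A;print(np.linalg.norm(d),np.degrees(np.arctan2(d[1],d[0])))
h=tri(rs(579,447),rt(191,383));print("hole",h,atz("top",rt(191,383),250))
c=tri(rs(452,339),rt(84,361));e=tri(rs(679,515),rt(347,411));print("clips",c,e,(c[0]+e[0])/2)
d=e[0]-c[0];print(np.linalg.norm(d),np.degrees(np.arctan2(d[1],d[0])))
for u,v in((143,35),(140,60),(138,93)):print("hook",atz("top",pt(u,v),290 if v==60 else 275), atz("top",pt(u,v),250))
print("jar",tri((380,232),(204.5,278)), "jar rim",atz("top",pt(210,212),105),"crock",atz("top",(197,152),192))
print("can",atz("top",rt(256,338),115),"mug",atz("top",rt(160,320),90),"spat",atz("top",(361,260),10))
E
```

```text
rail (array([520.9, 250.6, 322.1]), np.float64(157.9)) (array([493.7, 250.7, 222.3]), np.float64(185.2))
103.4402726214505 179.78935470084465
hole (array([ 598.7, -287.3,  250.8]), np.float64(3.2)) [ 599.9 -288.9  250. ]
clips (array([ 643.8, -204.7,  410.1]), np.float64(167.6)) (array([ 540.7, -390.8,  135.1]), np.float64(241.1)) [ 592.25 -297.75  272.6 ]
347.6892578150783 -118.9865941662931
hook [515.9 256.1 275. ] [520.9 260.7 250. ]
hook [493.8 254.7 290. ] [501.3 262.1 250. ]
hook [471.5 257.8 275. ] [475.6 262.5 250. ]
jar (array([401.5, 223. , 101.3]), np.float64(3.6)) jar rim [399.9 224.9 105. ] crock [739. 242. 192.]
can [ 695.5 -404.5  115. ] mug [ 726.6 -285.6   90. ] spat [ 468.4 -229.7   10. ]
```

```bash
python3 - <<'E'
from h import *
pt=lambda u,v:(140+u/3.333,215+v/3.333)
ps=lambda u,v:(330+(u-400)/3.333,195+v/3.333)
rt=lambda u,v:(310+u/2.222,160+(v-300)/2.222)
rs=lambda u,v:(95+(u-400)/2.857,100+(v-300)/2.857)
for n,a,b in(("rail",tri(ps(455,40),pt(279,62)),tri(ps(727,162),pt(38,60))),("clips",tri(rs(679,515),rt(84,361)),tri(rs(452,339),rt(347,411)))):
    d=b[0]-a[0];print(n,a,b,(a[0]+b[0])/2,np.linalg.norm(d),np.degrees(np.arctan2(d[1],d[0])))
# other hooks where they pass over bar: hole positions at z=250
for q in((116,370),(268,398)):print(atz("top",rt(*q),262))
print("hook",tri(ps(608,95),pt(140,60)))
s=arm.read_state();q=R.from_quat(s["ee_rot"]).as_matrix();print(q.round(3))
E
```

```text
rail (array([500.4, 158.7, 245.7]), np.float64(5.8)) (array([500.1, 341.5, 251.4]), np.float64(3.2)) [500.25 250.1  248.55] 182.88909207495126 90.09403018830571
clips (array([ 621.3, -161.2,  261.2]), np.float64(3.7)) (array([ 564.2, -464.5,  261.7]), np.float64(2.3)) [ 592.75 -312.85  261.45] 308.6284983600834 -100.66185076308267
[ 611.6 -199.7  262. ]
[ 579.6 -374.8  262. ]
hook (array([499.1, 262.2, 259.3]), np.float64(3.7))
[[-0.91  -0.416 -0.001]
 [-0.416  0.91   0.002]
 [ 0.     0.002 -1.   ]]
```

Everything agrees with the given sizes:
- **Rail:** at x≈500, centred on y≈250, yaw 0. The hook is at y≈260.
- **Rack:** origin about (593,-313), yaw about -10.7°.
- **Hole:** about (599,-288), which is 25 mm off centre and within the stated 30 mm.

Setting out for the rail.

drive_tool(targets=[[-1, 0, 0, -45, 0], [-1, 0, 0, -90, 0], [-1, -25, 30, -90, 5], [-1, -58, 69, -90, 10], [-1, -90, 107, -90, 15], [-1, -122, 145, -90, 20], [-1, -154, 184, -90, 24.6], [-1, -187, 222, -90, 24.6], [-1, -219, 260, -90, 24.6], [-1, -251, 299, -90, 24.6], [-1, -270, 322, -90, 24.6], [-1, -270, 322, -90, 24.6]])

```text
clock: 1.3
position: [371.9, -160.5, 321.3]
ee_rot: [-0.003, 1.0, 0.0, 0.0]
contact_force: [0.2, -0.2, -0.7]
gripper_width: 85.1
grasp_force: 0.0
```

drive_tool(targets=[[-1, -10, 40, 0, 0], [-1, -22, 85, 0, 0], [-1, -33, 132, 0, 0], [-1, -45, 178, 0, 0], [-1, -57, 225, 0, 0], [-1, -69, 272, 0, 0], [-1, -80, 318, 0, 0], [-1, -92, 365, 0, 0], [-1, -102, 405, 0, 0], [-1, -106, 420, 0, 0], [-1, -106, 420, 0, 0], [-1, -106, 420, 0, 0]])

```text
clock: 2.5
position: [477.7, 255.6, 320.8]
ee_rot: [0.001, 1.0, -0.001, -0.001]
contact_force: [0.3, -0.8, 0.0]
gripper_width: 85.4
grasp_force: 0.0
```

```bash
python3 - <<'E'
from h import *
s=arm.read_state();P=(s["position"],s["ee_rot"]);print(P,s["contact_force"])
im=arm.get_image("wrist");cv2.imwrite("pics/w1.png",im)
for n,p in(("railA",(500,160,250)),("railB",(500,340,250)),("hooktop",(500,260,262)),("grip",(479,260,230)),("bottom",(500,260,130))):print(n,proj("wrist",p,P).round(0))
E
```

```text
(array([477.72754805, 255.64899081, 320.83508134]), array([ 6.15400574e-04,  9.99999493e-01, -5.69107832e-04, -5.57146730e-04])) [ 0.34088446 -0.84702101  0.04784412]
railA [[155. 250.]]
railB [[394. 250.]]
hooktop [[288. 259.]]
grip [[287. 215.]]
bottom [[286. 204.]]
```

View pics/w1.png

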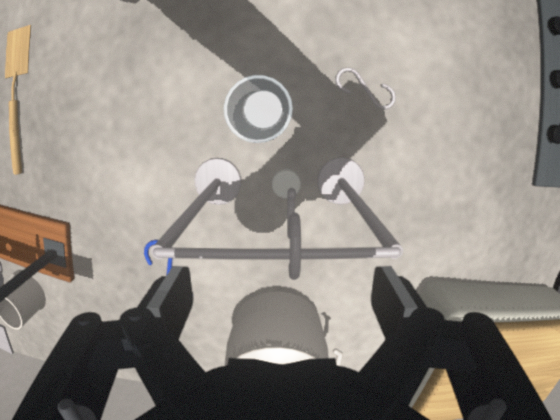

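The wrist view shows the rail from (157,253) to (397,252), 2–3 px from the prediction. The hook crosses it at (295,253), so it sits at y≈264. Descending astride the wire.

drive_tool(targets=[[-1, -1.5, 8.4, 0, 0], [-1, -1.5, 8.4, 30, 0], [-1, -1.5, 8.4, 60, 0], [-1, -1.5, 8.4, 90, 0], [-1, -1.5, 8.4, 110, 0], [-1, -1.5, 8.4, 110, 0], [0.3, -1.5, 8.4, 110, 0], [0.6, -1.5, 8.4, 110, 0], [1, -1.5, 8.4, 110, 0], [1, -1.5, 8.4, 110, 0], [1, -1.5, 8.4, 110, 0], [1, -1.5, 8.4, 110, 0]])

```text
clock: 3.75
position: [479.3, 265.2, 211.8]
ee_rot: [0.0, 1.0, 0.0, 0.0]
contact_force: [-0.9, -0.2, 1.9]
gripper_width: 6.6
grasp_force: 58.4
```

```bash
python3 - <<'E'
from h import *
s=arm.read_state();print(s["position"],s["ee_rot"],s["gripper_width"],s["grasp_force"],s["contact_force"])
im=arm.get_image("wrist");cv2.imwrite("pics/w2.png",im)
E
```

```text
[479.33984817 265.17199639 211.75296188] [2.05143123e-04 9.99999933e-01 2.01139502e-04 2.27358739e-04] 6.6489260076258425 58.416418209671974 [-0.86620219 -0.20566936  1.90109725]
```

View pics/w2.png

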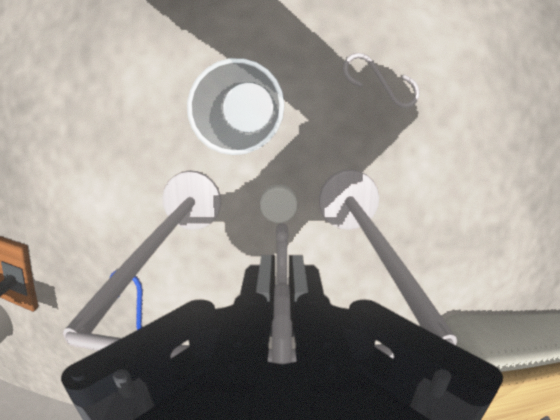

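The hook is gripped at 58 N. I'll lift it, easing to -x along the way so the stem clears the rail, then draw the tip over.

drive_tool(targets=[[1, 0, 0, -5, 0], [1, 1, 0, -12, 0], [1, 3, 0, -20, 0], [1, 5, 0, -30, 0], [1, 6, 0, -38, 0], [1, 6, 0, -42, 0], [1, 6, 0, -42, 0], [1, 18, 0, -42, 0], [1, 35, 0, -42, 0], [1, 55, 0, -43, 0], [1, 65, 0, -45, 0], [1, 65, 0, -45, 0]])

```text
clock: 5.0
position: [413.2, 265.0, 256.7]
ee_rot: [-0.001, 1.0, 0.0, 0.0]
contact_force: [-0.2, 0.5, -0.4]
gripper_width: 6.9
grasp_force: 58.4
```

```bash
python3 - <<'E'
from h import *
s=arm.read_state();print(s["position"],s["gripper_width"],s["grasp_force"],s["contact_force"],s["wrist_torque"])
for n in("scene","top"):cv2.imwrite(f"pics/{n}1.png",arm.get_image(n))
a=cv2.imread("pics/scene1.png");b=cv2.imread("pics/top1.png")
f=lambda i,x,y:cv2.resize(i[y:y+150,x:x+100],(400,600),interpolation=cv2.INTER_CUBIC)
cv2.imwrite("pics/c2.png",np.hstack([f(a,345,160),f(b,140,180)]))
p=s["position"];o=p+[21.7,0,-15.8]
for q in ((22,0,26),(0,0,62),(-21,0,34),(0,0,-66)):print(proj("scene",o+q).round(1),proj("top",o+q).round(1))
E
```

```text
[413.16137577 265.03476277 256.74879672] 6.923367489311346 58.38463336229324 [-0.24981849  0.52748385 -0.38052034] [ 0.01303038 -0.02473651  0.05185505]
[[401.8 208.6]] [[178.8 249.2]]
[[410.1 190.3]] [[175.7 255.8]]
[[410.7 193.5]] [[177.4 265.8]]
[[396.3 229.4]] [[184.8 262.7]]
```

View pics/c2.png

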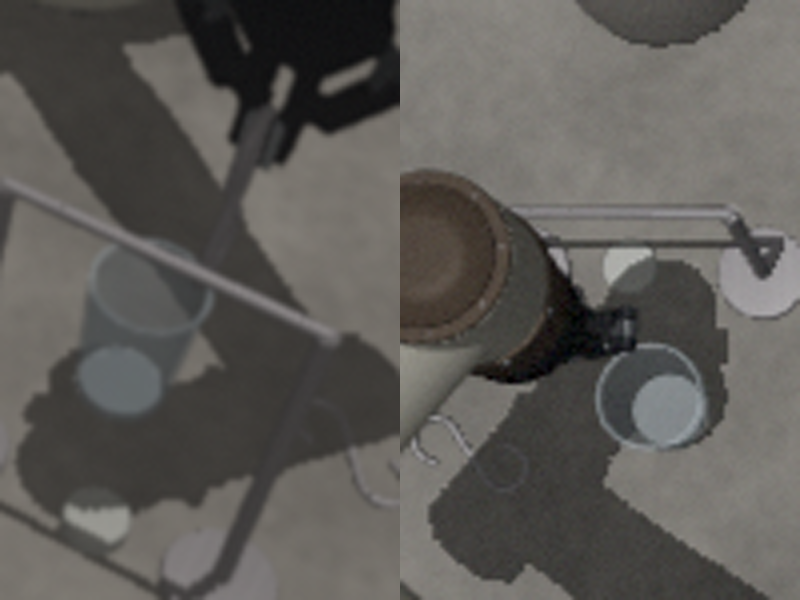

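The hook is off the rail and hangs from the fingers within 3 px of the model: its top is at scene (411,187) and its bottom at (396,228). Carrying it to the rack's robot side.

drive_tool(targets=[[1, 0, 0, -8, 0], [1, 0, -20, -8, 0], [1, -5, -60, -8, 0], [1, -11, -105, -8, 0], [1, -17, -150, -8, 0], [1, -23, -195, -8, 0], [1, -29, -240, -8, 0], [1, -35, -285, -8, 0], [1, -41, -325, -8, 0], [1, -45, -350, -8, 0], [1, -46, -360, -8, 0], [1, -46, -360, -8, 0]])

```text
clock: 6.3
position: [459.8, -96.4, 264.2]
ee_rot: [0.002, 1.0, -0.0, -0.0]
contact_force: [-0.1, 0.2, -1.1]
gripper_width: 7.1
grasp_force: 58.5
```

drive_tool(targets=[[1, -4, -20, 0, 3], [1, -10, -55, 0, 6], [1, -17, -95, 0, 9], [1, -24, -135, 0, 10.7], [1, -29, -160, 0, 10.7], [1, -31, -171, 0, 10.7], [1, -31, -172, 0, 10.7], [1, -31, -172, 0, 10.7]])

```text
clock: 7.1
position: [490.9, -265.9, 264.2]
ee_rot: [0.093, 0.996, 0.0, -0.0]
contact_force: [1.2, 0.4, -0.8]
gripper_width: 6.3
grasp_force: 58.6
```

```bash
python3 - <<'E'
from h import *
s=arm.read_state();P=(s["position"],s["ee_rot"]);print(P,s["gripper_width"],s["contact_force"])
cv2.imwrite("pics/w3.png",arm.get_image("wrist"))
u=np.array([.983,-.185,0]);v=np.array([.185,.983,0]);H=np.array([598.5,-287.8,250])
for n,p in(("hole",H),("h+",H+90*v),("h-",H-90*v),("nearedge",H-22*u),("clips",(621.3,-161.2,264)),("clip",(564,-464,264))):print(n,proj("wrist",p,P).round(0))
E
```

```text
(array([ 490.89960195, -265.86393096,  264.24287375]), array([ 9.30682850e-02,  9.95659679e-01,  2.36832614e-04, -2.04384421e-04])) 6.315611823440144 [ 1.24123815  0.38941261 -0.80972209]
hole [[279. 394.]]
h+ [[401. 386.]]
h- [[158. 386.]]
nearedge [[279. 374.]]
clips [[453. 391.]]
clip [[ 55. 377.]]
```

View pics/w3.png

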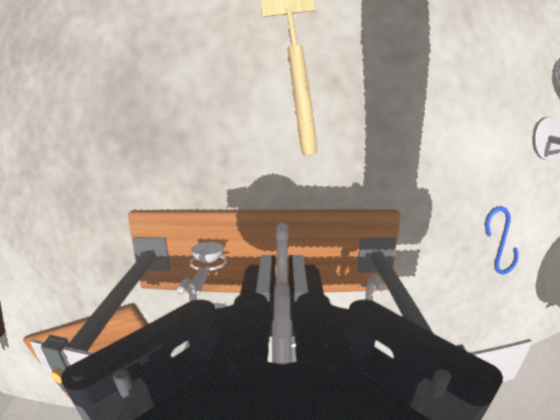

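The foot's edges are square to the image and the clip dot at (56,377) is where predicted, so the yaw and rack pose hold. The gripper hides the hole here, so I'll go over it and check with the scene camera.

drive_tool(targets=[[1, -15, -1, 0, 0], [1, -35, -1.6, 0, 0], [1, -52, -1.6, 0, 0], [1, -62, -1.6, 0, 0], [1, -66, -1.6, 0, 0], [1, -66, -1.6, 6, 0], [1, -66, -1.6, 12, 0], [1, -66, -1.6, 14, 0], [1, -66, -1.6, 14, 0], [1, -66, -1.6, 14, 0]])

```text
clock: 8.15
position: [555.9, -280.9, 250.9]
ee_rot: [0.093, 0.996, -0.0, 0.001]
contact_force: [0.1, -0.3, -1.6]
gripper_width: 6.3
grasp_force: 58.6
```

```bash
python3 - <<'E'
from h import *
s=arm.read_state();p=s["position"];print(p,s["gripper_width"],s["contact_force"])
ims=[arm.get_image(n) for n in("scene","top")]
x,y=115,105
c=cv2.resize(ims[0][y:y+90,x:x+120],(800,600),interpolation=cv2.INTER_CUBIC)
cv2.imwrite("pics/c3.png",np.clip(c*1.3,0,255).astype(np.uint8))
u=np.array([.983,-.185,0]);H=np.array([598.5,-287.8,250])
o=p+21.7*u+[0,0,-15.8]
L=lambda q:((proj("scene",q)[0]-[x,y])*6.667).round(0)
print("tip",L(o+22*u+[0,0,26]),"tipaxis top",L(o+22*u+[0,0,40]),"top",L(o+[0,0,62]),"hole",L(H),"hole+/-v8.5",L(H+8.5*np.array([.185,.983,0])),L(H+8.5*u))
E
```

```text
[ 555.86226149 -280.88934921  250.89473849] 6.331893336406078 [ 0.08073359 -0.2581464  -1.64792958]
tip [271. 285.] tipaxis top [264. 254.] top [304. 175.] hole [279. 310.] hole+/-v8.5 [294. 321.] [260. 321.]
```

View pics/c3.png

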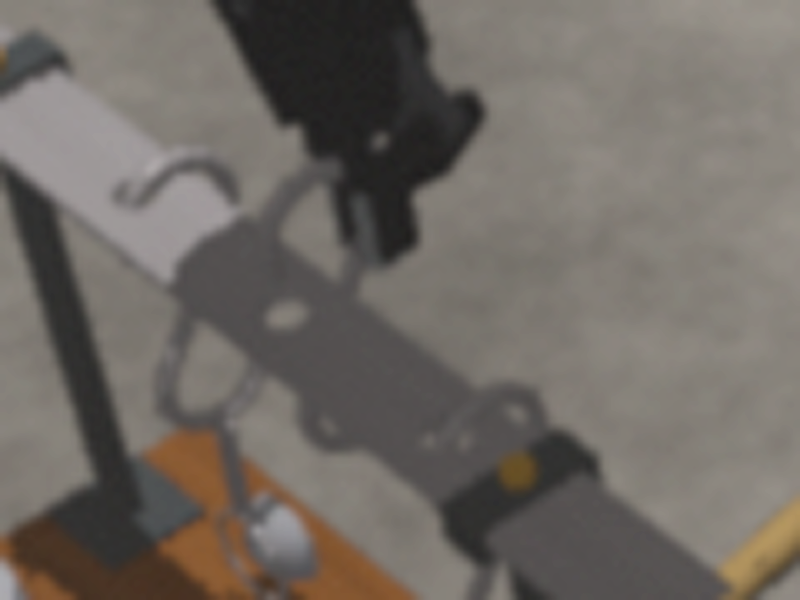

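The tip hangs just above the bar at crop (268,~280). The hole shows as a lit ellipse centred at (286,314), about 3 mm further along +y than predicted. I'll read the pixels there rather than spend a picture.

```bash
python3 - <<'E'
from h import *
im=np.mean([arm.get_image("scene").astype(float) for _ in range(4)],0).mean(2)
np.save("s2.npy",im)
print("     ",*range(148,166))
for r in range(132,158):print(r,*im[r,148:166].astype(int))
E
```

```text
148 149 150 151 152 153 154 155 156 157 158 159 160 161 162 163 164 165
132 63 63 76 92 98 99 99 97 89 79 71 67 65 64 67 66 56 42
133 75 64 72 92 99 100 99 94 81 72 67 64 65 73 82 81 63 39
134 97 73 72 91 98 98 94 85 74 70 65 67 76 85 90 88 68 42
135 111 89 83 94 97 94 87 76 70 67 67 77 87 91 92 89 74 48
136 119 110 102 99 94 90 79 70 67 66 74 86 91 93 93 90 78 53
137 120 111 93 82 80 80 72 67 65 69 83 91 94 95 95 94 84 60
138 112 93 73 65 66 69 67 66 65 74 88 94 95 96 96 97 91 67
139 86 72 63 62 62 63 65 65 65 80 91 94 95 96 95 97 93 72
140 67 64 63 63 63 62 65 64 66 82 91 94 95 94 94 95 92 76
141 63 63 64 64 63 63 63 62 62 73 85 91 93 93 93 92 90 78
142 62 63 63 63 63 62 63 61 59 64 72 81 89 93 92 92 91 87
143 63 63 62 63 63 63 63 62 59 61 65 70 79 89 92 93 93 91
144 63 62 63 63 62 62 61 61 58 59 62 64 68 77 85 90 93 90
145 62 62 62 62 63 62 61 61 59 58 62 63 63 66 72 81 89 88
146 62 62 63 63 63 62 61 61 59 59 62 63 63 63 65 70 79 80
147 62 62 62 62 63 62 62 61 60 60 62 63 63 63 63 64 68 69
148 62 62 62 62 62 62 62 62 62 63 64 63 63 63 63 63 64 64
149 61 62 62 62 62 63 62 63 65 66 68 68 64 63 63 63 63 63
150 62 62 61 61 62 61 60 65 74 79 82 81 73 65 63 63 63 63
151 61 61 61 61 62 61 62 76 89 92 93 91 84 70 64 63 63 63
152 60 61 61 61 61 61 68 87 96 97 96 92 83 69 63 63 63 63
153 60 60 61 61 61 61 66 83 91 92 90 83 72 64 62 63 63 64
154 65 61 61 61 61 60 62 70 74 75 73 69 64 63 62 63 62 63
155 79 67 61 61 61 60 62 62 62 63 63 63 62 62 62 63 63 63
156 91 80 68 61 61 61 61 61 61 62 61 61 62 62 63 62 62 63
157 97 91 81 70 61 61 61 61 61 61 61 62 62 62 62 62 63 63
```

The hole's top face is centred at about scene (157.5,151.3) and the tip sits at about (156,147.5). Both are offset from prediction by the same ~0.6 px, so the tip is within about 1–2 mm of the hole centre. Feeling down gently.

drive_tool(targets=[[1, 0, 0, 3, 0], [1, 0, 0, 6, 0], [1, 0, 0, 8, 0], [1, 0, 0, 9, 0], [1, 0, 0, 9, 0]])

```text
clock: 8.95
position: [555.5, -280.8, 241.0]
ee_rot: [0.093, 0.996, 0.0, -0.0]
contact_force: [-0.2, 0.1, -0.3]
gripper_width: 6.4
grasp_force: 58.6
```

drive_tool(targets=[[1, 0, 0, 0.7, 0], [1, 0, 0, 1.4, 0], [1, 0, 0, 1.4, 0]])

```text
clock: 9.25
position: [555.5, -280.8, 239.9]
ee_rot: [0.094, 0.996, 0.0, -0.0]
contact_force: [0.6, -0.8, -1.0]
gripper_width: 6.7
grasp_force: 58.6
```

drive_tool(targets=[[1, 0, 0, 0.7, 0], [1, 0, 0, 1.4, 0], [1, 0, 0, 1.4, 0]])

```text
clock: 9.55
position: [555.5, -280.8, 238.4]
ee_rot: [0.094, 0.996, 0.0, -0.0]
contact_force: [0.6, 0.6, -1.2]
gripper_width: 6.6
grasp_force: 58.6
```

drive_tool(targets=[[1, 0, 0, 0.7, 0], [1, 0, 0, 1.4, 0], [1, 0, 0, 1.4, 0]])

```text
clock: 9.85
position: [555.5, -280.8, 237.0]
ee_rot: [0.094, 0.996, 0.0, -0.0]
contact_force: [0.4, 0.4, -1.0]
gripper_width: 6.5
grasp_force: 58.6
```

drive_tool(targets=[[1, 0, 0, 0.7, 0], [1, 0, 0, 1.4, 0], [1, 0, 0, 1.4, 0]])

```text
clock: 10.15
position: [555.5, -280.8, 235.6]
ee_rot: [0.094, 0.996, 0.0, -0.0]
contact_force: [-0.9, -0.1, 0.1]
gripper_width: 6.5
grasp_force: 58.6
```

drive_tool(targets=[[1, 0, 0, 0.7, 0], [1, 0, 0, 1.4, 0], [1, 0, 0, 1.4, 0]])

```text
clock: 10.45
position: [555.5, -280.8, 234.2]
ee_rot: [0.094, 0.996, 0.0, -0.0]
contact_force: [-1.0, -0.2, -1.4]
gripper_width: 6.6
grasp_force: 58.6
```

The tip is about 5 mm below the bar's top face with no contact, so it is in the hole. Continuing down.

drive_tool(targets=[[1, 0, 0, 1, 0], [1, 0, 0, 2, 0], [1, 0, 0, 3, 0], [1, 0, 0, 3, 0]])

```text
clock: 10.85
position: [555.4, -280.8, 231.1]
ee_rot: [0.094, 0.996, 0.0, -0.0]
contact_force: [0.6, 0.7, -0.8]
gripper_width: 6.5
grasp_force: 58.6
```

drive_tool(targets=[[1, 0, 0, 1, 0], [1, 0, 0, 2, 0], [1, 0, 0, 3, 0], [1, 0, 0, 3, 0]])

```text
clock: 11.25
position: [555.4, -280.8, 228.1]
ee_rot: [0.094, 0.996, 0.0, -0.0]
contact_force: [0.4, 0.3, -1.1]
gripper_width: 6.6
grasp_force: 58.6
```

drive_tool(targets=[[1, 0, 0, 1, 0], [1, 0, 0, 2, 0], [1, 0, 0, 3, 0], [1, 0, 0, 3, 0]])

```text
clock: 11.65
position: [555.4, -280.8, 225.1]
ee_rot: [0.094, 0.996, 0.0, -0.0]
contact_force: [0.3, 0.1, -0.9]
gripper_width: 6.6
grasp_force: 58.6
```

drive_tool(targets=[[1, 0, 0, 1, 0], [1, 0, 0, 2, 0], [1, 0, 0, 3, 0], [1, 0, 0, 4, 0], [1, 0, 0, 4, 0]])

```text
clock: 12.15
position: [555.5, -280.8, 221.1]
ee_rot: [0.094, 0.996, 0.0, -0.0]
contact_force: [-0.3, 0.6, -1.8]
gripper_width: 6.5
grasp_force: 58.6
```

drive_tool(targets=[[1, -0.3, 0, 1, 0], [1, -0.6, 0, 2, 0], [1, -1.1, 0, 3, 0], [1, -1.1, 0, 3, 0]])

```text
clock: 12.55
position: [556.6, -281.0, 218.1]
ee_rot: [0.094, 0.996, 0.0, -0.0]
contact_force: [-0.1, 0.1, -1.0]
gripper_width: 6.6
grasp_force: 58.6
```

drive_tool(targets=[[1, -0.5, 0, 1, 0], [1, -1, 0, 2, 0], [1, -1.5, 0, 3, 0], [1, -1.5, 0, 3, 0]])

```text
clock: 12.95
position: [558.1, -281.3, 215.1]
ee_rot: [0.094, 0.996, 0.0, -0.0]
contact_force: [0.6, 0.6, -1.4]
gripper_width: 6.6
grasp_force: 58.6
```

drive_tool(targets=[[1, -0.6, 0, 1, 0], [1, -1.2, 0, 2, 0], [1, -1.2, 0, 2, 0]])

```text
clock: 13.25
position: [559.3, -281.5, 213.1]
ee_rot: [0.093, 0.996, 0.0, -0.0]
contact_force: [-0.1, -0.2, -1.2]
gripper_width: 6.5
grasp_force: 58.6
```

drive_tool(targets=[[1, -0.7, 0, 1, 0], [1, -1.2, 0, 1.5, 0], [1, -1.2, 0, 1.5, 0]])

```text
clock: 13.55
position: [560.5, -281.7, 211.7]
ee_rot: [0.094, 0.996, 0.0, -0.0]
contact_force: [0.2, 0.4, -0.5]
gripper_width: 6.2
grasp_force: 58.6
```

drive_tool(targets=[[1, -0.8, 0, 0.5, 0], [1, -1.5, 0, 1, 0], [1, -1.5, 0, 1, 0]])

```text
clock: 13.85
position: [562.0, -282.0, 210.7]
ee_rot: [0.094, 0.996, 0.0, -0.0]
contact_force: [0.3, 0.6, -1.2]
gripper_width: 6.3
grasp_force: 58.6
```

drive_tool(targets=[[1, -0.2, 0, 0.5, 0], [1, -0.2, 0, 0.5, 0]])

```text
clock: 14.05
position: [562.1, -282.0, 210.2]
ee_rot: [0.094, 0.996, 0.0, -0.0]
contact_force: [-0.0, -0.4, -0.9]
gripper_width: 6.5
grasp_force: 58.6
```

drive_tool(targets=[[1, 0, 0, 0.5, 0], [1, 0, 0, 0.5, 0]])

```text
clock: 14.25
position: [562.1, -282.0, 209.8]
ee_rot: [0.094, 0.996, 0.0, -0.0]
contact_force: [0.0, 0.2, -0.5]
gripper_width: 6.5
grasp_force: 58.6
```

drive_tool(targets=[[1, 0, 0, 0.5, 0], [1, 0, 0, 0.5, 0]])

```text
clock: 14.45
position: [562.2, -282.1, 209.4]
ee_rot: [0.093, 0.996, -0.0, 0.0]
contact_force: [0.7, 0.2, -0.4]
gripper_width: 6.5
grasp_force: 58.8
```

drive_tool(targets=[[1, 0, 0, 0.4, 0], [1, 0, 0, 0.4, 0]])

```text
clock: 14.65
position: [562.3, -282.1, 209.3]
ee_rot: [0.093, 0.996, -0.0, 0.0]
contact_force: [-0.4, 1.0, 1.3]
gripper_width: 6.3
grasp_force: 58.8
```

drive_tool(targets=[[1, 0, 0, 0.4, 0], [1, 0, 0, 0.4, 0]])

```text
clock: 14.85
position: [562.3, -282.2, 209.0]
ee_rot: [0.093, 0.996, -0.0, 0.0]
contact_force: [-1.7, -0.1, 2.3]
gripper_width: 6.9
grasp_force: 59.0
```

drive_tool(targets=[[1, 0, 0, 0.4, 0], [1, 0, 0, 0.4, 0]])

```text
clock: 15.05
position: [562.4, -282.2, 208.9]
ee_rot: [0.093, 0.996, -0.0, 0.001]
contact_force: [0.3, 0.9, 3.8]
gripper_width: 6.9
grasp_force: 59.2
```

Contact came at the expected home height (origin about 193), and the force builds softly, about 1.3 N per 0.4 mm. Bringing it to about 8 N.

drive_tool(targets=[[1, 0, 0, 0.4, 0], [1, 0, 0, 0.4, 0]])

```text
clock: 15.25
position: [562.5, -282.3, 208.8]
ee_rot: [0.093, 0.996, -0.0, 0.001]
contact_force: [-1.2, 1.4, 5.3]
gripper_width: 6.7
grasp_force: 59.5
```

drive_tool(targets=[[1, 0, 0, 0.4, 0], [1, 0, 0, 0.4, 0]])

```text
clock: 15.45
position: [562.6, -282.3, 208.7]
ee_rot: [0.093, 0.996, -0.0, 0.001]
contact_force: [-1.4, 1.2, 6.5]
gripper_width: 6.3
grasp_force: 59.6
```

drive_tool(targets=[[1, 0, 0, 0.4, 0], [1, 0, 0, 0.4, 0]])

```text
clock: 15.65
position: [562.6, -282.3, 208.6]
ee_rot: [0.093, 0.996, -0.001, 0.001]
contact_force: [-1.8, 1.8, 7.6]
gripper_width: 6.9
grasp_force: 59.8
```

Now about 8 N on the bar. Holding for half a second or more.

drive_tool(targets=[[1, 0, 0, 0, 0], [1, 0, 0, 0, 0], [1, 0, 0, 0, 0], [1, 0, 0, 0, 0], [1, 0, 0, 0, 0], [1, 0, 0, 0, 0], [1, 0, 0, 0, 0]])

```text
clock: 16.35
position: [562.6, -282.3, 208.6]
ee_rot: [0.093, 0.996, -0.001, 0.001]
contact_force: [-1.8, 1.7, 7.6]
gripper_width: 6.5
grasp_force: 59.7
```

```bash
python3 - <<'E'
from h import *
s=arm.read_state();p=s["position"];print(p,s["contact_force"],s["wrist_torque"])
ims=[arm.get_image(n) for n in("scene","top")]
f=lambda i,x,y,w,h:cv2.resize(i[y:y+h,x:x+w],(400,400),interpolation=cv2.INTER_CUBIC)
cv2.imwrite("pics/c4.png",np.clip(np.hstack([f(ims[0],115,105,90,90),f(ims[1],340,150,100,100)])*1.3,0,255).astype(np.uint8))
E
```

```text
[ 562.62313457 -282.28921654  208.64165887] [-1.8138237   1.73690202  7.64990359] [0.40636092 0.33973916 0.06046334]
```

View pics/c4.png

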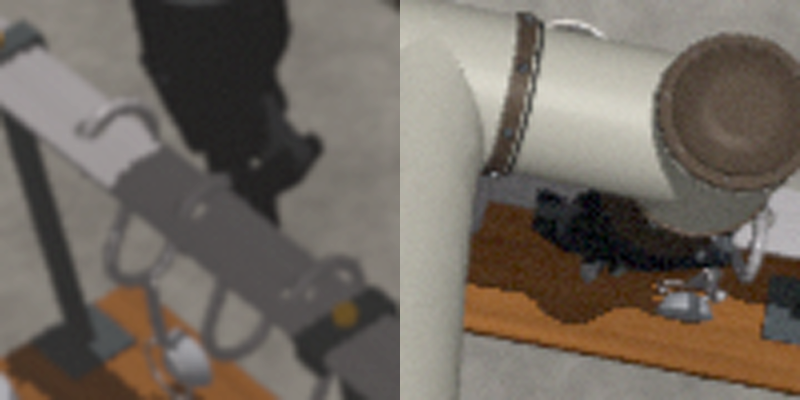

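The scene crop shows the hook through the middle hole, bend over the bar at (200,190) and matching its neighbours. Easing the load, opening and backing off.

drive_tool(targets=[[1, 0, 0, -0.8, 0], [1, 0, 0, -1.6, 0], [1, 0, 0, -2.2, 0], [1, 0, 0, -2.2, 0], [0.85, 0, 0, -2.2, 0], [0.7, 0, 0, -2.2, 0], [0.5, 0, 0, -2.2, 0], [0.2, 0, 0, -2.2, 0], [-0.2, 0, 0, -2.2, 0], [-0.2, 0, 0, -2.2, 0]])

```text
clock: 17.45
position: [562.0, -282.0, 208.9]
ee_rot: [0.094, 0.996, 0.0, -0.0]
contact_force: [0.1, -0.3, -0.7]
gripper_width: 51.2
grasp_force: 0.0
```

drive_tool(targets=[[-0.2, 3, 0, 0, 0], [-0.2, 6, 0, 0, 0], [-0.2, 6, 0, -10, 0], [-0.2, 6, 0, -25, 0], [-0.2, 6, 0, -45, 0], [-0.2, 6, 0, -70, 0], [-0.2, 30, 0, -85, 0], [-0.2, 70, 0, -85, 0], [-0.2, 100, 0, -85, 0], [-0.2, 120, 0, -85, 0], [-0.2, 120, 0, -85, 0], [-0.2, 120, 0, -85, 0]])

```text
clock: 18.65
position: [444.6, -259.9, 295.3]
ee_rot: [0.093, 0.996, -0.0, 0.001]
contact_force: [0.4, -0.5, -0.0]
gripper_width: 51.2
grasp_force: 0.0
```

drive_tool(targets=[[-0.2, 0, 0, 0, 0], [-0.2, 0, 0, 0, 0], [-0.2, 0, 0, 0, 0], [-0.2, 0, 0, 0, 0], [-0.2, 0, 0, 0, 0], [-0.2, 0, 0, 0, 0], [-0.2, 0, 0, 0, 0], [-0.2, 0, 0, 0, 0], [-0.2, 0, 0, 0, 0], [-0.2, 0, 0, 0, 0], [-0.2, 0, 0, 0, 0], [-0.2, 0, 0, 0, 0]])

```text
clock: 19.85
position: [444.2, -259.7, 294.1]
ee_rot: [0.094, 0.996, -0.0, 0.0]
contact_force: [-0.8, -0.7, 0.0]
gripper_width: 51.1
grasp_force: 0.0
```

```bash
python3 - <<'E'
from h import *
s=arm.read_state();print(s["clock"],s["position"],s["contact_force"])
a=arm.get_image("scene");b=arm.get_image("top");a2=arm.get_image("scene")
print("motion",np.abs(a[105:195,115:205].astype(int)-a2[105:195,115:205]).max())
f=lambda i,x,y,w,h:cv2.resize(i[y:y+h,x:x+w],(400,400),interpolation=cv2.INTER_CUBIC)
cv2.imwrite("pics/c5.png",np.clip(np.hstack([f(a,115,105,90,90),f(b,340,150,100,100)])*1.3,0,255).astype(np.uint8))
E
```

```text
19.85 [ 444.21108793 -259.71507692  294.14387127] [-0.7553817  -0.72937619  0.02217026]
motion 5
```

View pics/c5.png

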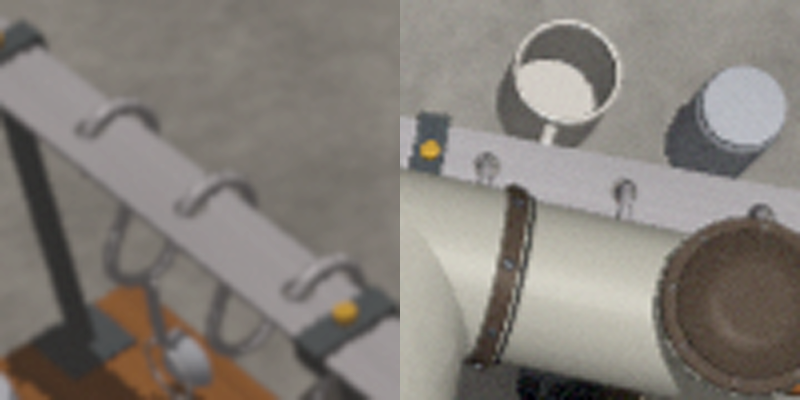

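The hook hangs in the middle hole at (215,200), parallel to its neighbours, with the gripper clear. I'll let any swing die out for a couple of seconds, then hand in.

drive_tool(targets=[[-0.2, 0, 0, 0, 0], [-0.2, 0, 0, 0, 0], [-0.2, 0, 0, 0, 0], [-0.2, 0, 0, 0, 0], [-0.2, 0, 0, 0, 0], [-0.2, 0, 0, 0, 0], [-0.2, 0, 0, 0, 0], [-0.2, 0, 0, 0, 0], [-0.2, 0, 0, 0, 0], [-0.2, 0, 0, 0, 0], [-0.2, 0, 0, 0, 0], [-0.2, 0, 0, 0, 0]])

```text
clock: 21.2
position: [444.2, -259.7, 294.1]
ee_rot: [0.094, 0.996, 0.0, -0.0]
contact_force: [0.5, 0.5, -0.3]
gripper_width: 51.3
grasp_force: 0.0
```

drive_tool(targets=[[-0.2, 0, 0, 0, 0], [-0.2, 0, 0, 0, 0], [-0.2, 0, 0, 0, 0], [-0.2, 0, 0, 0, 0], [-0.2, 0, 0, 0, 0], [-0.2, 0, 0, 0, 0], [-0.2, 0, 0, 0, 0], [-0.2, 0, 0, 0, 0], [-0.2, 0, 0, 0, 0], [-0.2, 0, 0, 0, 0], [-0.2, 0, 0, 0, 0], [-0.2, 0, 0, 0, 0]])

```text
clock: 22.4
position: [444.2, -259.7, 294.1]
ee_rot: [0.094, 0.996, 0.0, 0.0]
contact_force: [-0.1, -0.2, 0.3]
gripper_width: 51.5
grasp_force: 0.0
```

```bash
python3 -c "
from bench import arm
print(arm.job_done())"
```

```text
the job is handed in; nothing more can be done
None
```

The job is handed in at 22 s with no verdict returned: the loose hook hangs in the bar's middle hole, the same way round as its neighbours, pull-tested at about 8 N for over half a second and let go, and I moved nothing else on purpose.

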